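Book a reagent pack in to the analyser with the barcode scanner

ROBOT

A 6-joint arm with a two-finger parallel gripper is mounted at the origin on the work surface. World frame = base frame: x ahead of the robot, y to its left, z up, the work surface at z = 0. Lengths are in m, angles in rad, forces in N, time in s.
With the tool pointing down it reaches from about 0.275 to 0.825 m from the base axis. Payload 4.9 kg.
Tool frame: the origin (TCP) lies midway between the tips of the shut fingers; the grasp point (between the pads) lies 19 mm behind it; z points along the fingers, y is the line along which they close (so a half turn about z gives the same grasp; the last joint's range is limited). The gripper opens to 85 mm and grips with 20 to 120 N. Pads are 22 mm wide; open, the fingers measure 114 mm over their backs; the gripper's body (76 mm by 85 mm) begins 54 mm behind the grasp point. The pads swing forward as they close: fully open they stand 13 mm farther back than shut.
Start: joints at [-1.352, 0.326, -0.193, 1.052, 0, 1.437], TCP at [0.19, -0.516, 0.231] pointing down, gripper open.
Joint ranges: [-2.65, 2.65], [-0.97, 1.79], [-1.3, 1.35], [-1.93, 2.1], [-1.47, 1.37], [-3.14, 3.14]. Speed limits (rad/s): [2.57, 2.57, 3.14, 3.14, 3.14, 3.14].

INTERFACE

Orientations are given as a unit quaternion [x, y, z, w].
In Python, from bench import manip gives the robot as it stands.
- The arm moves only by the tool send_rows, never from a script. Its argument "motion" is one flat list of numbers, 6 for each row, row after row: the shift along the tool's x, y, z as a fraction of full scale, then the turn, a rotation vector about the tool's x, y, z as a fraction of full scale. A call has 1 to 8 rows; each row is the pose to reach, as a shift and turn from the pose commanded when the call began, along the tool's axes at that moment, turning the shorter way round; what a row does not reach only later rows make up. Full scale, the value 1, is 0.15 m for a shift and 180 degrees for a turn. A row lasts 1/12 s, in which the tool goes at most 41.7 mm and 7.16 degrees, less where a joint would pass 70% of its speed; a pose out of reach is approached as far as the arm can. A call with a number of a shift or a turn outside -1 to 1 is refused whole. A call with a gripper value outside its range is refused whole. "fingers" is the opening, from 0 (shut) to 1 (fully open), set as the call begins (left out, the last holds). The fingers move at their own pace and stop on an object; "grip_force" is the grip in N (left out, the last holds). Time passes only in rows, so rows that repeat a pose let the fingers close. It gives the time, the measured TCP pose, the force, the opening and the grip force at its end, in the units of the state.
- manip.read_state(): the state, without advancing time (a new reading comes with each control period).
- manip.grab_frame(name): name is "scene" or "top" or "wrist"; returns (picture, depth): 480x640x3 uint8, red, green, blue; 480x640 float32, m along the optical axis (not along the pixel's ray), 0 where there is no reading.
- manip.camera_info(name): a dict with "fx", "fy", "cx", "cy" (pixels), "k1" (the pictures are not rectified: a ray, as slopes to the right and down, at radius r is drawn at 1 + k1 r^2 times it, then the intrinsics apply), "eye" and "attitude" of the camera in the world. Camera axes: x right, y down, z forward; pixel columns grow to the right and rows downward; lengths in m; the calibration is good to about 2 mm. A picture is of the moment at which its call begins: read the wrist's pose just before it. camera_info takes no time and is no camera call; for the wrist camera it gives the pose at the moment of the call.
- manip.job_done(): hands the job in; it is judged then, once.
The state is a dict: "time": time; "joint_pos": joint angles; "dq": joint speeds; "effort": joint torques, N m; "eef_pos": TCP position; "ee_rot": TCP orientation; "contact_force": force on the tool from outside, world axes, zero at the start; "torque": the same for the moment, N m; "gripper_width": finger opening in m; "finger_force": force on a finger pad.
Only numpy, scipy, OpenCV 4.12 (cv2) and the standard library are available. Lean on these libraries where they do the work, as an engineer would, in place of code of your own. Each camera call takes 0.05 s, during which the arm holds its last target. There are 200 camera calls.

TASK

Take the barcode scanner from its cradle and read the label on the wide reagent pack with three caps, then the label on the analyser's sloping front: each time aim the scanner's window squarely at the middle of the label from about 8 cm away and hold it still for a good second. Then put the scanner back in its cradle as it was, level in both saddles with its head at the same end, and let go. Leave the packs, the tube rack and the bottle where they stand.

Things in the scene. Friction and masses are not known exactly. Their poses are not given: they have to be found in the camera images.
- scanner: Loose grey handheld scanner, 0.2 kg. Origin: centre of the handle's underside; x along the handle to the head, z up (trigger side), y across. Handle 150 mm long (x -75 to 75), 36 wide (y), 34 high (z 0 to 34). Head: block 62 mm wide at the +x end, tilted 45 deg nose down, spanning x 66 to 134 and z -12 to 56 mm. Mass centre near x 25 mm.
- scanner_grip (a point): Point to grip the handle, across its 36 mm width: at x 0, y 0, z 24 mm in the scanner's frame.
- scanner_head: The scanner's black reading window, 58 x 42 mm, part of the scanner. Origin: centre of the window, at x 118, y 0, z 4 mm in the scanner's frame. Its x axis is the reading direction, out of the window: 45 deg forward and down when the handle is level; y as the scanner's y.
- cradle: Fixed black cradle. Origin: centre of its underside; x along the seated scanner, to its head. Base 150 x 85 x 8 mm; two U saddles, 14 mm thick (x), 68 wide, at x -55 and 55, open between. Seats 45 mm above the origin, cheeks 14 mm higher and 48 apart inside. Seated, the scanner's origin is at x 0, y 0, z 45 mm here, axes parallel to the cradle's.
- pack: The wide white reagent pack with three grey caps in a row, loose, 0.45 kg: 120 mm wide (y), 110 deep (x -55 to 55), 100 high, 116 over the caps. Origin: centre of its underside; the sloping front with the label faces -x, the caps are along the rear (+x) half. It may stand at either of two places, swapped with the one-cap pack.
- pack_label: White barcode label, 60 mm (y) x 40 mm (up the slope, x), on the wide pack's sloping front. Origin: label's centre, 53 mm above the bench. z: outward from the label, towards the robot's side and 50 deg above the horizontal.
- other_pack: Bystander: white reagent pack of the same kind, 72 mm wide, with one cap and the same sort of label. Origin: centre of its underside.
- analyser: Fixed white bench analyser, 170 mm deep (x), 180 mm wide (y), 200 mm high; front towards its -x with a slot, a label and a dark display. Origin: centre of its underside.
- analyser_label: White barcode label, 60 mm (y) x 40 mm (x), on the analyser's sloping front below the display. Origin: label's centre, 130 mm above the bench. z: outward from the label, towards the robot's side and 25 deg above the horizontal.
- tube_rack: Bystander: grey tube rack 100 x 130 x 45 mm with four capped tubes (97 mm high in all). Origin: centre of its underside.
- bottle: Bystander: white bottle, 64 mm diameter, 170 mm high. Origin: centre of its underside.
Mind the look-alikes: they are no part of the job. Leave any pink or purple look-alike of the scanner alone.

How it is judged:
On the way, in this order (a step that is already met when the one before it is completed fails the run):
1. the held scanner reads the wide pack's label: window 5 to 12 cm off, aimed within 20 mm across and 16 mm up or down of its middle, within 19 deg of square, held still for 0.8 s (x of pack_label in the frame of scanner_head between 0.05 and 0.12 m and y of pack_label in the frame of scanner_head between -0.02 and 0.02 m and z of pack_label in the frame of scanner_head between -0.016 and 0.016 m and angle between the x axis of scanner_head and the z axis of pack_label, either way round below 0.33 rad and linear speed of scanner below 0.03 m/s and angular speed of scanner below 0.25 rad/s and contact force between the fingers and scanner above 1 N), for 0.8 s.
2. then the analyser's label in the same way (x of analyser_label in the frame of scanner_head between 0.05 and 0.12 m and y of analyser_label in the frame of scanner_head between -0.02 and 0.02 m and z of analyser_label in the frame of scanner_head between -0.016 and 0.016 m and angle between the x axis of scanner_head and the z axis of analyser_label, either way round below 0.33 rad and linear speed of scanner below 0.03 m/s and angular speed of scanner below 0.25 rad/s and contact force between the fingers and scanner above 1 N), for 0.8 s.
At the end, for the whole second after the job is handed in: The scanner lies at rest in its cradle: origin within 25 mm along, 10 mm across and 6 mm in height of the seated place, handle level within 7 deg and along the cradle within 8 deg, head at the cradle's +x end (x of scanner in the frame of cradle between -0.025 and 0.025 m and y of scanner in the frame of cradle between -0.01 and 0.01 m and z of scanner in the frame of cradle between 0.039 and 0.051 m and x of scanner_head in the frame of cradle above 0.08 m and angle between the x axis of scanner and the x axis of cradle, either way round below 0.15 rad and angle between scanner's own z axis and vertical below 0.12 rad and linear speed of scanner below 0.02 m/s); the robot touches nothing.
It fails at once if the reagent pack being booked in is moved more than 20 mm or tipped (distance of pack from where it was at the start of the episode above 0.02 m or angle between pack's own z axis and vertical above 0.3 rad).
It fails at once if the one-cap pack is moved more than 20 mm or tipped (distance of other_pack from where it was at the start of the episode above 0.02 m or angle between other_pack's own z axis and vertical above 0.3 rad).
It fails at once if the tube rack is moved more than 20 mm or tipped (distance of tube_rack from where it was at the start of the episode above 0.02 m or angle between tube_rack's own z axis and vertical above 0.3 rad).
It fails at once if the bottle is moved more than 20 mm or tipped (distance of bottle from where it was at the start of the episode above 0.02 m or angle between bottle's own z axis and vertical above 0.3 rad).
It also fails if it takes over 58 s, if anything falls off the work surface, if the arm or the gripper's body presses on something with over 40 N, if the wrist force passes 120 N, or if a joint passes its speed limit or range.

## Working session

There is one attempt and no reset: what is moved stays moved. The work goes in short steps, Python scripts to look and compute and a tool call to move; the robot and the scene stay as the last step left them, time stands still between calls to the robot, and variables do not carry over. Pictures are saved under pics/ and viewed, at most 10 in all, crops included, and the job is handed in when it is done.

Besides the shell and the picture viewer there is one more tool, called after "Request:" as a command line: name --argument value ..., lists and objects as JSON in quotes. send_rows: Moves the arm, as the interface text tells. Shift numbers are shares of 0.15 m and turn numbers shares of 180 degrees, none past 1 either way. Its arguments: {"type":"object","properties":{"motion":{"type":"array"},"fingers":{"type":"number"},"grip_force":{"type":"number"}},"required":["motion"]}

```bash
mkdir -p pics; cat > h.py <<'E'
import numpy as np, cv2
from scipy.spatial.transform import Rotation as R
from bench import manip
def rot(a):
    a=np.array(a,float)
    return a if a.shape==(3,3) else R.from_quat(a).as_matrix()
def cloud(d,ci):
    v,u=np.mgrid[0:480,0:640].astype(float)
    x=(u-ci['cx'])/ci['fx'];y=(v-ci['cy'])/ci['fy']
    xu,yu=x.copy(),y.copy()
    for _ in range(8):
        s=1+ci['k1']*(xu**2+yu**2);xu=x/s;yu=y/s
    P=np.stack([xu*d,yu*d,d],-1)
    return P@rot(ci['attitude']).T+np.array(ci['eye'])
def grab(n):
    ci=manip.camera_info(n);im,d=manip.grab_frame(n)
    return im,d,cloud(d,ci)
E
python3 - <<'E'
from h import *
print(manip.read_state())
for n in('scene','top'):
    print(manip.camera_info(n))
    im,d,P=grab(n);np.savez(''+n,im=im,d=d,P=P)
    cv2.imwrite(f'pics/{n}.png',im[...,::-1])
E
```

```text
{'time': 0.0, 'joint_pos': array([-1.35221447e+00,  3.26948202e-01, -1.93595777e-01,  1.05202244e+00,
        3.10126258e-05,  1.43660991e+00]), 'dq': array([-1.06498397e-03, -8.39980978e-04, -4.05667865e-04, -1.41718000e-04,
       -5.79602705e-05,  7.17689112e-04]), 'effort': array([ 1.27103584e-03, -4.43398690e+01,  2.62441868e+01,  1.56488648e-02,
       -1.39843119e-04, -3.47119411e-06]), 'eef_pos': array([ 0.18991943, -0.51553338,  0.23049499]), 'ee_rot': array([ 9.84484223e-01,  1.75470884e-01, -2.18433410e-05, -8.84912340e-04]), 'contact_force': array([-0.37798408,  0.19107285,  0.15838869]), 'torque': array([0.04310116, 0.0216438 , 0.00424879]), 'finger_force': 0.0, 'gripper_width': 0.08543901684326437}
{'fx': 536.0929151959505, 'fy': 536.0929151959505, 'cx': 311.86373409490506, 'cy': 238.08584534105916, 'k1': -0.026808845549631585, 'eye': array([ 1.48560966, -0.3462429 ,  0.98910018]), 'attitude': array([ 0.75880676,  0.4953727 , -0.23330874, -0.35268288])}
{'fx': 444.5293837150226, 'fy': 444.5293837150226, 'cx': 311.0787730637891, 'cy': 243.7333876071869, 'k1': -0.004770689714094806, 'eye': array([0.43439016, 0.07559622, 1.14571631]), 'attitude': array([ 0.71357488, -0.69957258,  0.02771676, -0.02531556])}
```

View pics/top.png

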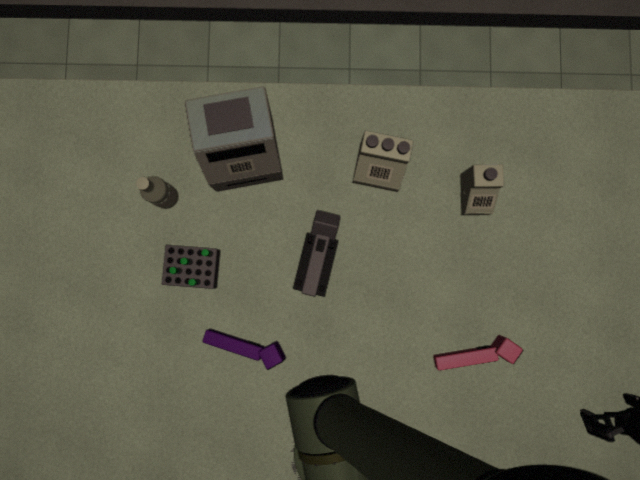

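View pics/scene.png

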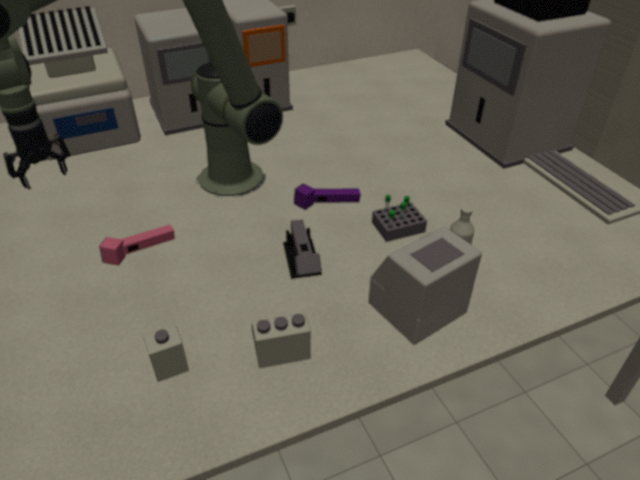

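Top view: grey scanner in the black cradle at (317,255), head up at (326,222). There are two label packs: three caps at (382,160) and one cap at (483,190). The three-cap pack is the wide one, so it is the one to read. Analyser label is at (241,167). Purple (245,348) and pink (478,355) are look-alikes to leave alone. Next I confirm this in one crop and measure.

```bash
python3 - <<'E'
from h import *
z=np.load('top.npz');im,P=z['im'],z['P']
cv2.imwrite('pics/crop.png',cv2.resize(im[80:310,180:420,::-1],None,fx=2.5,fy=2.5,interpolation=cv2.INTER_CUBIC))
def rect(m,name):
    n,l,s,c=cv2.connectedComponentsWithStats(m.astype(np.uint8))
    for i in range(1,n):
        if s[i,4]<25: continue
        Q=P[l==i]; r=cv2.minAreaRect((Q[:,:2]*1000).astype(np.float32))
        print(name,c[i].round(),s[i,4],Q.mean(0).round(4),'med',np.median(Q,0).round(4),'rect',np.round(r[0],1),np.round(r[1],1),round(r[2],1))
print('bench z',np.median(P[330:350,330:400,2]))
def win(a,b,c,d):
    m=np.zeros((480,640),bool);m[b:d,a:c]=1;return m
Z=P[...,2]
sc=win(280,200,350,305)
rect(sc&(Z>.070)&(Z<.086),'handle top')
rect(sc&(Z>.03),'scan all')
rect(sc&(Z<.02)&(Z>.004),'cradle base')
pk=win(340,125,420,200); rect(pk&(Z>.09)&(Z<.106),'pack top');rect(pk&(Z>.108),'caps');rect(pk&(Z>.02),'pack')
# slope planes + label
def slope(m,lo,hi,nm):
    Q=P[m&(Z>lo)&(Z<hi)];c=Q.mean(0);n=np.linalg.svd(Q-c)[2][2];n*=np.sign(n[2])
    print(nm,len(Q),c.round(4),n.round(3),'elev',np.degrees(np.arcsin(n[2])),'yaw',np.degrees(np.arctan2(-n[1],-n[0])))
slope(win(364,160,396,184),.03,.08,'packslope')
slope(win(228,152,256,172),.105,.16,'anslope')
an=win(180,80,290,195);rect(an&(Z>.19),'an top');rect(win(130,170,185,215)&(Z>.01),'bottle');rect(win(155,235,225,295)&(Z>.02),'rack')
g=cv2.cvtColor(im,cv2.COLOR_RGB2GRAY)
for nm,b in (('pl',(364,160,396,184)),('al',(226,155,258,178))):
    s=g[b[1]:b[3],b[0]:b[2]]
    m=win(*b)&(g<(50 if nm=='pl' else 50)); 
    ys,xs=np.where(m); print(nm,s.min(),s.max(),len(xs),xs.min(),xs.max(),ys.min(),ys.max(),P[m].mean(0).round(4))
E
```

```text
bench z 0.0009215209329783702
handle top [328. 215.] 134 [0.5841 0.0335 0.0786] med [0.584  0.0332 0.0785] rect [584.1  33.5] [61.3 17. ] 78.9
handle top [317. 261.] 1051 [0.4742 0.0585 0.0799] med [0.4737 0.0596 0.0799] rect [471.6  56.9] [ 61.7 162.8] 78.7
scan all [319. 249.] 1706 [0.5008 0.0526 0.0868] med [0.5118 0.0545 0.0803] rect [493.7  54.3] [ 67.4 207.1] 77.2
cradle base [304. 262.] 453 [0.473  0.0909 0.0088] med [0.4727 0.0901 0.0088] rect [476.6  90.8] [ 26.2 151.9] 77.1
cradle base [328. 268.] 453 [0.4595 0.0287 0.0087] med [0.4588 0.029  0.0088] rect [464.2  24.7] [ 31.2 155.4] 77.3
pack top [386. 147.] 760 [ 0.7488 -0.1028  0.1003] med [ 0.7439 -0.1011  0.1006] rect [ 753.3 -105. ] [120.1  56.3] 79.3
caps [372. 140.] 130 [ 0.7574 -0.0661  0.1244] med [ 0.7595 -0.0666  0.1166] rect [607.1   7.1] [ 28.7 370.4] 63.9
caps [388. 144.] 133 [ 0.7501 -0.1031  0.1239] med [ 0.7519 -0.1042  0.1168] rect [596.9 -24.1] [ 28.8 380.3] 62.8
caps [404. 147.] 132 [ 0.7411 -0.1382  0.1318] med [ 0.7452 -0.1417  0.1166] rect [592.6 -43.3] [ 28.9 394.8] 57.3
pack [383. 160.] 2613 [ 0.7218 -0.0969  0.0844] med [ 0.7236 -0.0975  0.0755] rect [598.2 -54. ] [134.1 395.7] 70.4
packslope 753 [ 0.7004 -0.0944  0.0549] [-0.635  0.115  0.764] elev 49.85179789607476 yaw -10.233611383354212
anslope 410 [0.691  0.2351 0.1377] [-0.88  -0.19   0.435] elev 25.81380243849056 yaw 12.213496426779457
an top [229. 120.] 4622 [0.7694 0.2546 0.2079] med [0.771  0.2553 0.2013] rect [624.3 218.7] [438.6 183.9] 14.3
bottle [157. 191.] 957 [0.6284 0.4353 0.1122] med [0.6283 0.4364 0.113 ] rect [528.6 281.8] [448.9  63.9] 57.3
rack [190. 266.] 2201 [0.4554 0.3672 0.0551] med [0.4552 0.3672 0.0463] rect [449.  256.5] [362.9 100.1] 86.6
pl 28 111 65 364 395 160 183 [ 0.6973 -0.0904  0.0731]
al 0 79 224 226 257 155 177 [0.6906 0.241  0.1402]
```

View pics/crop.png

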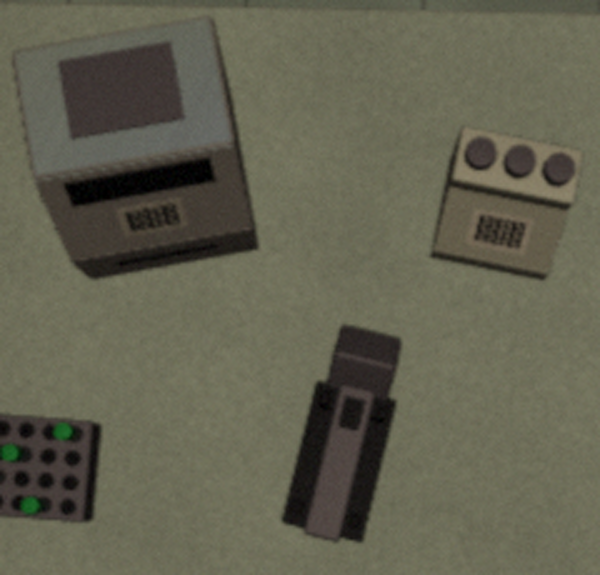

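Crop confirms it: three-cap pack label centre is at about (380,173) and the analyser label at about (242,167). Next I refine the cradle, scanner and label poses.

```bash
python3 - <<'E'
from h import *
z=np.load('top.npz');im,P=z['im'],z['P'];Z=P[...,2]
def win(a,b,c,d):
    m=np.zeros((480,640),bool);m[b:d,a:c]=1;return m
g=cv2.cvtColor(im,cv2.COLOR_RGB2GRAY)
for n,u,v,b in(('pack',380,173,(370,163,391,183)),('an',242,167,(230,158,254,177))):
    print(n,np.median(P[v-1:v+2,u-1:u+2].reshape(-1,3),0).round(4))
    s=g[b[1]:b[3],b[0]:b[2]];m=win(*b)&(g<(s.min()+s.max())/2);ys,xs=np.where(m)
    print(' bars',s.min(),s.max(),xs.min(),xs.max(),ys.min(),ys.max(),P[m].mean(0).round(4))
sc=win(280,205,350,305)
Q=P[sc&(Z>.005)&(Z<.012)];r=cv2.minAreaRect((Q[:,:2]*1000).astype(np.float32));print('base',r)
a=np.radians(r[2]-90 if r[2]>45 else r[2]);X=np.array([np.cos(a),np.sin(a)]);Y=np.array([-X[1],X[0]]);c=np.array(r[0])/1000
m=sc&(Z>.074)&(Z<.086)
lx=(P[...,:2]-c)@X;ly=(P[...,:2]-c)@Y
for lo,hi in((-.09,-.065),(-.045,-.02),(-.02,0),(0,.02),(.02,.045)):
    k=m&(lx>lo)&(lx<hi); q=ly[k]; print(lo,hi,k.sum(),q.min().round(4),q.max().round(4),'z',np.median(Z[k]).round(4))
k=m&(abs(ly)<.012);print('tail x',lx[k].min())
h=sc&(Z>.085)&(Z<.11);print('headtop',lx[h].min(),lx[h].max(),ly[h].min(),ly[h].max(),Z[h].max())
print('yaw',np.degrees(a),'c',c)
E
```

```text
pack [ 0.6973 -0.096   0.0521]
 bars 28 111 370 389 166 178 [ 0.6972 -0.0934  0.0602]
an [0.6864 0.237  0.1286]
 bars 20 79 230 251 158 171 [0.6868 0.2406 0.1323]
base ((494.8552551269531, 63.2467155456543), (251.73477172851562, 178.47523498535156), 1.071505069732666)
-0.09 -0.065 155 -0.01 0.0307 z 0.0795
-0.045 -0.02 154 -0.022 0.0189 z 0.0792
-0.02 0 129 -0.0269 0.0117 z 0.0803
0 0.02 128 -0.0316 0.0069 z 0.0804
0.02 0.045 173 -0.0508 0.0021 z 0.0804
tail x -0.10293465396995341
headtop -0.0835979249416007 0.09102955565803582 -0.057825512063050886 0.016379935441078075 0.1037804113388292
yaw 1.071505069732666 c [0.49485526 0.06324672]
```

```bash
python3 - <<'E'
from h import *
z=np.load('top.npz');im,P=z['im'],z['P'];Z=P[...,2]
sc=np.zeros((480,640),bool);sc[200:305,280:350]=1
n,l,s,_=cv2.connectedComponentsWithStats((sc&(Z>.004)&(Z<.02)).astype(np.uint8))
Q=np.vstack([P[l==i] for i in range(1,n) if s[i,4]>200]);r=cv2.minAreaRect((Q[:,:2]*1000).astype(np.float32));print('base',r)
a=np.radians(r[2]-90 if r[2]>45 else r[2]);X=np.array([np.cos(a),np.sin(a)]);Y=np.array([-X[1],X[0]]);c=np.array(r[0])/1000
m=sc&(Z>.074)&(Z<.086)
lx=(P[...,:2]-c)@X;ly=(P[...,:2]-c)@Y
for lo,hi in((-.09,-.065),(-.045,-.02),(-.02,0),(0,.02),(.02,.045)):
    k=m&(lx>lo)&(lx<hi); q=ly[k]; print(lo,hi,k.sum(),q.min().round(4),q.max().round(4),'z',np.median(Z[k]).round(4))
k=m&(abs(ly)<.012);print('tail x',np.sort(lx[k])[:4])
k=sc&(Z>.03);print('front x',np.sort(lx[k])[-4:])
h=sc&(Z>.085)&(Z<.12);print('headtop',lx[h].min(),lx[h].max(),ly[h].min(),ly[h].max(),Z[h].max())
print('yaw',np.degrees(a),'c',c)
E
```

```text
base ((471.0355529785156, 56.81941223144531), (95.76453399658203, 155.533203125), 77.73028564453125)
-0.09 -0.065 97 -0.0145 0.0208 z 0.0795
-0.045 -0.02 155 -0.0149 0.0205 z 0.0796
-0.02 0 124 -0.0155 0.0202 z 0.0792
0 0.02 123 -0.0156 0.02 z 0.0799
0.02 0.045 154 -0.0154 0.0197 z 0.0805
tail x [-0.08089013 -0.08072227 -0.08030293 -0.08003621]
front x [0.12591446 0.12620853 0.12625147 0.12633505]
headtop -0.06321182233732914 0.11238298786328883 -0.029125604351570314 0.03248625292658319 0.1037804113388292
yaw -12.26971435546875 c [0.47103555 0.05681941]
```

```bash
cat >> h.py <<'E'
def Tm(p,Rm):
    T=np.eye(4);T[:3,:3]=Rm;T[:3,3]=p;return T
def Rz(d):return R.from_euler('z',d,degrees=True).as_matrix()
def Ry(d):return R.from_euler('y',d,degrees=True).as_matrix()
YAW=-12.6
S0=Tm([.467,.060,.045],Rz(YAW))            # seated scanner
G=Tm([0,0,.005],np.diag([-1.,1,-1]))        # tool in scanner: x back, z down, TCP at z 5 mm
W=Tm([.118,0,.004],Ry(45))                  # window in scanner
def aim(label,yaw,elev,dist=.08):           # scanner pose reading the label
    Rw=Rz(yaw)@Ry(elev); return Tm(np.array(label)-dist*Rw[:,0],Rw)@np.linalg.inv(W)
SP=aim([.697,-.096,.053],-10.4,50); SA=aim([.6864,.237,.129],12.2,25)
def cur():
    s=manip.read_state();return Tm(s['eef_pos'],rot(s['ee_rot']))
def plan(targets,T=None,smax=.15,amax=50):
    T=cur() if T is None else T
    for k,t in enumerate(targets):
        for _ in range(12):
            D=np.linalg.inv(T)@t; sh=D[:3,3]; rv=R.from_matrix(D[:3,:3]).as_rotvec()
            n=max(abs(sh).max()/smax,np.degrees(np.linalg.norm(rv))/amax,1e-9)
            if n<.01: break
            n=int(np.ceil(n)) if n>1 else 1
            a,b=(sh/n/.15).round(3),(rv/n/np.pi).round(3)
            print(k,'/',n,a.tolist()+b.tolist())
            T=T@Tm(a*.15,R.from_rotvec(b*np.pi).as_matrix())
            if n==1: break
        print('  at',T[:3,3].round(3))
E
python3 - <<'E'
from h import *
def up(S,h): T=S.copy();T[2,3]+=h;return T
print('SP',SP[:3,3],(SP@G)[:3,3],'SA',SA[:3,3],(SA@G)[:3,3])
plan([up(S0@G,.12),S0@G])
E
```

```text
SP [ 0.53045912 -0.06543403  0.12058315] [ 0.53088773 -0.06551269  0.12556413] SA [0.50849049 0.1985346  0.11869231] [0.50681901 0.19817322 0.12339078]
0 / 4 [0.765, -0.741, 0.102, -0.0, -0.0, -0.204]
0 / 4 [0.792, -0.102, 0.077, 0.0, -0.0, -0.153]
0 / 3 [0.749, 0.275, 0.077, 0.0, -0.0, -0.154]
0 / 2 [0.535, 0.592, 0.077, 0.0, -0.0, -0.153]
0 / 1 [0.2, 0.773, 0.076, 0.0, -0.0, -0.154]
  at [0.467 0.06  0.17 ]
1 / 1 [-0.0, -0.001, 0.8, 0.0, -0.0, 0.0]
  at [0.467 0.06  0.05 ]
```

Request:
send_rows --motion '[0.765, -0.741, 0.102, 0, 0, -0.204, 0.765, -0.741, 0.102, 0, 0, -0.204, 0.765, -0.741, 0.102, 0, 0, -0.204, 0.765, -0.741, 0.102, 0, 0, -0.204, 0.765, -0.741, 0.102, 0, 0, -0.204, 0.765, -0.741, 0.102, 0, 0, -0.204]' --fingers 1 --grip_force 70

```text
time: 0.6
eef_pos: [0.2598, -0.3701, 0.2157]
ee_rot: [0.878, 0.479, -0.0, -0.001]
contact_force: [-0.3, -1.1, -0.3]
gripper_width: 0.0857
finger_force: 0.0
```

Request:
send_rows --motion '[0.792, -0.102, 0.077, 0, 0, -0.153, 0.792, -0.102, 0.077, 0, 0, -0.153, 0.792, -0.102, 0.077, 0, 0, -0.153, 0.792, -0.102, 0.077, 0, 0, -0.153, 0.792, -0.102, 0.077, 0, 0, -0.153]'

```text
time: 1.02
eef_pos: [0.3118, -0.2635, 0.2043]
ee_rot: [0.74, 0.673, -0.0, -0.0]
contact_force: [0.4, -0.6, 0.4]
gripper_width: 0.0855
finger_force: 0.0
```

Request:
send_rows --motion '[0.749, 0.275, 0.077, 0, 0, -0.154, 0.749, 0.275, 0.077, 0, 0, -0.154, 0.749, 0.275, 0.077, 0, 0, -0.154, 0.749, 0.275, 0.077, 0, 0, -0.154, 0.749, 0.275, 0.077, 0, 0, -0.154]'

```text
time: 1.43
eef_pos: [0.364, -0.1564, 0.1929]
ee_rot: [0.558, 0.83, -0.0, 0.0]
contact_force: [0.0, -0.5, -0.2]
gripper_width: 0.0851
finger_force: 0.0
```

Request:
send_rows --motion '[0.535, 0.592, 0.077, 0, 0, -0.153, 0.535, 0.592, 0.077, 0, 0, -0.153, 0.535, 0.592, 0.077, 0, 0, -0.153, 0.535, 0.592, 0.077, 0, 0, -0.153, 0.535, 0.592, 0.077, 0, 0, -0.153]'

```text
time: 1.85
eef_pos: [0.4162, -0.0491, 0.1813]
ee_rot: [0.346, 0.938, -0.0, 0.0]
contact_force: [0.6, -0.1, 0.6]
gripper_width: 0.0852
finger_force: 0.0
```

Request:
send_rows --motion '[0.2, 0.773, 0.076, 0, 0, -0.154, 0.2, 0.773, 0.076, 0, 0, -0.154, 0.2, 0.773, 0.076, 0, 0, -0.154, 0.2, 0.773, 0.076, 0, 0, -0.154, 0.2, 0.773, 0.076, 0, 0, -0.154, 0.2, 0.773, 0.076, 0, 0, -0.154]'

```text
time: 2.35
eef_pos: [0.4675, 0.0573, 0.1698]
ee_rot: [0.114, 0.993, -0.0, -0.0]
contact_force: [0.2, 0.1, -0.4]
gripper_width: 0.0856
finger_force: 0.0
```

```bash
python3 - <<'E'
from h import *
im,d,P=grab('wrist');cv2.imwrite('pics/w1.png',im[...,::-1])
X=S0[:2,0];Y=S0[:2,1];lx=(P[...,:2]-S0[:2,3])@X;ly=(P[...,:2]-S0[:2,3])@Y;Z=P[...,2]
m=(abs(lx)<.2)&(abs(ly)<.06)&(Z<.12)&(d>0)
for a,b in((-.07,-.063),(-.045,-.02),(-.02,0),(0,.02),(.02,.045)):
    k=m&(lx>a)&(lx<b)&(Z>.07)&(Z<.09)
    if k.sum()>20: print(a,b,k.sum(),np.percentile(ly[k],[1,99]).round(4),np.median(Z[k]).round(4))
k=m&(Z>.065)&(abs(ly)<.01);print('x range',np.percentile(lx[k],[.2,99.8]) if k.any() else None)
plan([S0@G])
E
```

```text
-0.07 -0.063 810 [-0.018   0.0169] 0.0791
-0.045 -0.02 2587 [-0.0183  0.0169] 0.0789
-0.02 0 1912 [-0.0183  0.0166] 0.0789
0 0.02 1788 [-0.0185  0.0166] 0.0789
0.02 0.045 2096 [-0.0187  0.0166] 0.0793
x range [-0.07653683  0.12728272]
0 / 1 [0.006, 0.018, 0.8, -0.0, -0.0, -0.003]
  at [0.467 0.06  0.05 ]
```

View pics/w1.png

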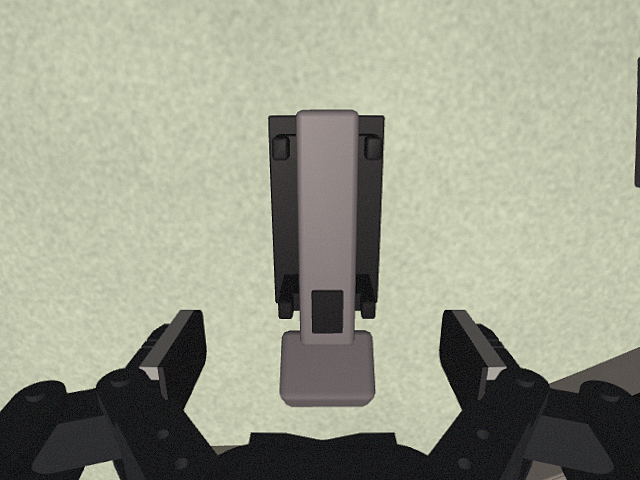

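Wrist view: the scanner lies straight in its saddles, handle at (328,225) and head at (328,368). It is within 2 mm of my estimate. Descend and grip.

Request:
send_rows --motion '[0, 0.015, 0.2, 0, 0, -0.003, 0, 0.015, 0.4, 0, 0, -0.003, 0, 0.015, 0.55, 0, 0, -0.003, 0, 0.015, 0.68, 0, 0, -0.003, 0, 0.015, 0.76, 0, 0, -0.003, 0, 0.015, 0.8, 0, 0, -0.003, 0, 0.015, 0.8, 0, 0, -0.003]'

```text
time: 2.98
eef_pos: [0.4667, 0.06, 0.0491]
ee_rot: [0.107, 0.994, -0.0, -0.001]
contact_force: [0.4, 0.0, 0.1]
gripper_width: 0.0851
finger_force: 0.0
```

Request:
send_rows --motion '[0, 0, 0, 0, 0, 0, 0, 0, 0, 0, 0, 0, 0, 0, 0, 0, 0, 0, 0, 0, 0, 0, 0, 0, 0, 0, 0, 0, 0, 0, 0, 0, 0, 0, 0, 0, 0, 0, 0, 0, 0, 0, 0, 0, 0, 0, 0, 0]' --fingers 0 --grip_force 70

```text
time: 3.65
eef_pos: [0.4685, 0.0612, 0.0511]
ee_rot: [0.105, 0.994, -0.0, 0.001]
contact_force: [-1.2, -0.9, 6.0]
gripper_width: 0.0351
finger_force: 70.8
```

Request:
send_rows --motion '[0, 0, 0, 0, 0, 0, 0, 0, 0, 0, 0, 0, 0, 0, 0, 0, 0, 0, 0, 0, 0, 0, 0, 0]'

```text
time: 3.98
eef_pos: [0.4685, 0.0612, 0.0511]
ee_rot: [0.105, 0.994, -0.0, 0.001]
contact_force: [-1.0, -1.1, 5.6]
gripper_width: 0.0348
finger_force: 70.8
```

```bash
python3 - <<'E'
from h import *
L=cur();L[2,3]+=.1
plan([L,SP@G])
E
```

```text
0 / 1 [-0.001, -0.0, -0.667, -0.0, -0.0, -0.0]
  at [0.468 0.061 0.151]
1 / 1 [-0.583, -0.74, 0.172, 0.0, 0.028, -0.009]
  at [ 0.531 -0.066  0.126]
```

Request:
send_rows --motion '[0, 0, -0.05, 0, 0, 0, 0, 0, -0.12, 0, 0, 0, 0, 0, -0.22, 0, 0, 0, 0, 0, -0.34, 0, 0, 0, 0, 0, -0.46, 0, 0, 0, 0, 0, -0.58, 0, 0, 0, 0, 0, -0.65, 0, 0, 0, 0, 0, -0.667, 0, 0, 0]'

```text
time: 4.65
eef_pos: [0.4688, 0.0617, 0.1523]
ee_rot: [0.105, 0.995, 0.0, 0.002]
contact_force: [0.5, -0.3, -2.3]
gripper_width: 0.0352
finger_force: 69.9
```

Request:
send_rows --motion '[-0.05, -0.06, 0.02, 0, 0.003, -0.001, -0.15, -0.19, 0.04, 0, 0.007, -0.003, -0.26, -0.33, 0.08, 0, 0.012, -0.004, -0.37, -0.47, 0.11, 0, 0.018, -0.006, -0.48, -0.61, 0.14, 0, 0.023, -0.008, -0.55, -0.7, 0.165, 0, 0.027, -0.009, -0.583, -0.74, 0.172, 0, 0.028, -0.009, -0.583, -0.74, 0.172, 0, 0.028, -0.009]'

```text
time: 5.32
eef_pos: [0.5303, -0.0664, 0.1232]
ee_rot: [0.092, 0.995, 0.005, -0.044]
contact_force: [0.6, 0.4, -1.7]
gripper_width: 0.0351
finger_force: 69.9
```

```bash
python3 - <<'E'
from h import *
im,d,P=grab('top');cv2.imwrite('pics/t2.png',cv2.resize(im[80:310,180:420,::-1],None,fx=2.5,fy=2.5))
T=cur()@np.linalg.inv(G); Wd=T@W; l=np.array([.697,-.096,.053,1]); print((np.linalg.inv(Wd)@l).round(4),T[:3,3])
print(np.degrees(np.arcsin(-T[2,0])))
# scanner points in believed scanner frame
Q=(P-T[:3,3])@T[:3,:3]; m=(abs(Q[...,0])<.16)&(abs(Q[...,1])<.05)&(Q[...,2]>-.03)&(Q[...,2]<.07)
h=m&(Q[...,0]>-.07)&(Q[...,0]<-.025)&(abs(Q[...,1])<.014); A=Q[h];print('rear handle',len(A),np.median(A,0).round(4)); print(np.polyfit(A[:,0],A[:,2],1))
k=m&(Q[...,0]<-.03)&(Q[...,2]>.02);print('y',np.percentile(Q[k][:,1],[2,98]),'tail',np.percentile(Q[k][:,0],.5))
k=m&(Q[...,0]>.08);print('head',np.percentile(Q[k],[1,99],axis=0).round(4))
print(manip.read_state()['time'])
E
```

```text
[ 7.91e-02 -1.00e-04  2.80e-03  1.00e+00] [ 0.52907392 -0.06509159  0.11849661]
5.1297629816432515
rear handle 140 [-0.0469  0.0065  0.0338]
[-0.00364402  0.03368551]
y [-0.00084205  0.01792246] tail -0.07642351551482189
head [[0.0807 0.0079 0.0078]
 [0.1291 0.0294 0.0538]]
5.3667
```

View pics/t2.png

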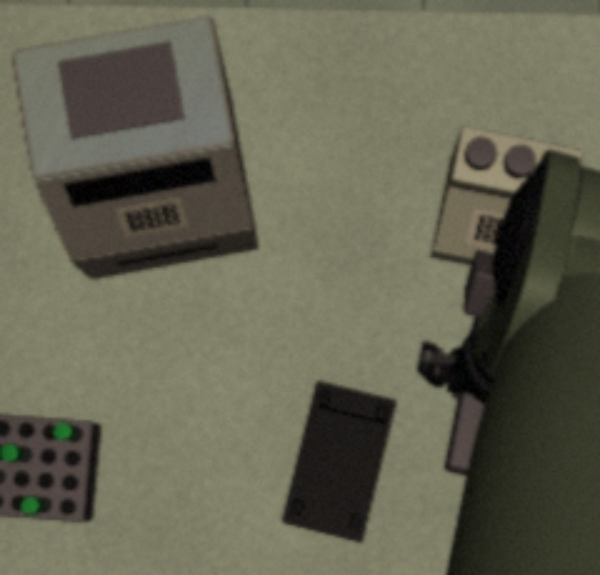

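The scanner is rigid in the grip. Its measured shape fits the expected pose, and the pack label is at (79, 0, 3) mm in the window frame. Hold still.

Request:
send_rows --motion '[0, 0, 0, 0, 0, 0, 0, 0, 0, 0, 0, 0, 0, 0, 0, 0, 0, 0, 0, 0, 0, 0, 0, 0, 0, 0, 0, 0, 0, 0, 0, 0, 0, 0, 0, 0, 0, 0, 0, 0, 0, 0, 0, 0, 0, 0, 0, 0]'

```text
time: 6.03
eef_pos: [0.5301, -0.0652, 0.1243]
ee_rot: [0.09, 0.995, 0.005, -0.044]
contact_force: [0.8, -0.6, -2.3]
gripper_width: 0.035
finger_force: 69.9
```

Request:
send_rows --motion '[0, 0, 0, 0, 0, 0, 0, 0, 0, 0, 0, 0, 0, 0, 0, 0, 0, 0, 0, 0, 0, 0, 0, 0, 0, 0, 0, 0, 0, 0, 0, 0, 0, 0, 0, 0, 0, 0, 0, 0, 0, 0, 0, 0, 0, 0, 0, 0]'

```text
time: 6.7
eef_pos: [0.5301, -0.0653, 0.1242]
ee_rot: [0.09, 0.995, 0.005, -0.044]
contact_force: [0.2, 0.8, -1.7]
gripper_width: 0.0347
finger_force: 69.9
```

Request:
send_rows --motion '[0, 0, 0, 0, 0, 0, 0, 0, 0, 0, 0, 0, 0, 0, 0, 0, 0, 0, 0, 0, 0, 0, 0, 0, 0, 0, 0, 0, 0, 0, 0, 0, 0, 0, 0, 0, 0, 0, 0, 0, 0, 0, 0, 0, 0, 0, 0, 0]'

```text
time: 7.37
eef_pos: [0.5301, -0.0653, 0.1242]
ee_rot: [0.09, 0.995, 0.005, -0.044]
contact_force: [0.5, -0.3, -2.8]
gripper_width: 0.035
finger_force: 69.9
```

```bash
python3 - <<'E'
from h import *
im,d,P=grab('top');Z=P[...,2]
sc=np.zeros((480,640),bool);sc[200:305,280:350]=1
k=sc&(Z>.003)&(Z<.075)
n,l,s,_=cv2.connectedComponentsWithStats(k.astype(np.uint8));i=1+np.argmax(s[1:,4]);
print(cv2.minAreaRect((P[l==i][:,:2]*1000).astype(np.float32)),s[i,4])
g=cv2.cvtColor(im,cv2.COLOR_RGB2GRAY)
k2=sc&(Z>.04)&(Z<.075); X=S0[:2,0];Y=S0[:2,1]
lx=(P[...,:2]-S0[:2,3])@X;ly=(P[...,:2]-S0[:2,3])@Y
for sg in(-1,1):
    q=k2&(lx*sg>.03);print(sg,q.sum(),np.percentile(lx[q],[3,50,97]).round(4),np.percentile(ly[q],[3,50,97]).round(4),np.median(Z[q]))
T=cur();B=T.copy();B[0,3]-=.04;B[2,3]+=.05
C=SA@G;C[0,3]-=.04;C[2,3]+=.03
plan([B,C,SA@G],amax=30)
E
```

```text
((467.2965087890625, 54.418243408203125), (102.74019622802734, 158.8388671875), 75.8965072631836) 1991
-1 161 [-0.06   -0.0532 -0.0465] [-0.0314  0.0005  0.0325] 0.04699438554038271
1 164 [0.0497 0.0562 0.0633] [-0.0312  0.0007  0.032 ] 0.047112088067501556
0 / 1 [0.291, -0.048, -0.309, 0.0, 0.0, -0.0]
  at [ 0.49  -0.065  0.174]
1 / 2 [0.227, 0.85, 0.091, -0.008, -0.069, -0.063]
1 / 1 [0.074, 0.878, 0.079, -0.008, -0.068, -0.062]
  at [0.467 0.198 0.153]
2 / 1 [-0.177, -0.056, 0.277, -0.0, -0.0, -0.0]
  at [0.507 0.198 0.123]
```

Request:
send_rows --motion '[0.04, -0.005, -0.04, 0, 0, 0, 0.12, -0.02, -0.12, 0, 0, 0, 0.2, -0.03, -0.21, 0, 0, 0, 0.26, -0.04, -0.28, 0, 0, 0, 0.291, -0.048, -0.309, 0, 0, 0]'

```text
time: 7.83
eef_pos: [0.4896, -0.0654, 0.1761]
ee_rot: [0.09, 0.995, 0.004, -0.043]
contact_force: [0.3, 0.1, -2.5]
gripper_width: 0.0353
finger_force: 69.9
```

Request:
send_rows --motion '[0.02, 0.08, 0.01, -0.001, -0.006, -0.006, 0.06, 0.23, 0.02, -0.002, -0.019, -0.017, 0.1, 0.39, 0.04, -0.004, -0.032, -0.029, 0.15, 0.56, 0.06, -0.005, -0.045, -0.041, 0.19, 0.72, 0.077, -0.007, -0.058, -0.053, 0.227, 0.85, 0.091, -0.008, -0.069, -0.063, 0.227, 0.85, 0.091, -0.008, -0.069, -0.063]'

```text
time: 8.42
eef_pos: [0.4757, 0.0694, 0.1632]
ee_rot: [-0.01, 0.998, 0.013, 0.065]
contact_force: [-0.9, -0.4, -2.3]
gripper_width: 0.0351
finger_force: 70.2
```

Request:
send_rows --motion '[0.007, 0.08, 0.007, -0.001, -0.006, -0.006, 0.02, 0.23, 0.02, -0.002, -0.018, -0.016, 0.033, 0.39, 0.035, -0.004, -0.03, -0.028, 0.048, 0.56, 0.05, -0.005, -0.043, -0.04, 0.06, 0.72, 0.065, -0.007, -0.056, -0.051, 0.07, 0.83, 0.075, -0.008, -0.065, -0.059, 0.074, 0.878, 0.079, -0.008, -0.068, -0.062, 0.074, 0.878, 0.079, -0.008, -0.068, -0.062]'

```text
time: 9.08
eef_pos: [0.466, 0.1988, 0.1532]
ee_rot: [-0.105, 0.979, 0.018, 0.172]
contact_force: [-0.3, -0.1, -1.9]
gripper_width: 0.0349
finger_force: 70.5
```

Request:
send_rows --motion '[-0.03, -0.01, 0.05, 0, 0, 0, -0.08, -0.03, 0.13, 0, 0, 0, -0.13, -0.04, 0.2, 0, 0, 0, -0.16, -0.05, 0.25, 0, 0, 0, -0.177, -0.056, 0.277, 0, 0, 0, -0.177, -0.056, 0.277, 0, 0, 0]'

```text
time: 9.58
eef_pos: [0.5078, 0.1972, 0.1226]
ee_rot: [-0.103, 0.98, 0.018, 0.172]
contact_force: [-0.4, 0.5, -2.0]
gripper_width: 0.0351
finger_force: 70.5
```

```bash
python3 - <<'E'
from h import *
im,d,P=grab('top');cv2.imwrite('pics/t3.png',cv2.resize(im[80:310,150:390,::-1],None,fx=2.5,fy=2.5))
T=cur()@np.linalg.inv(G); Wd=T@W; print((np.linalg.inv(Wd)@[.6864,.237,.129,1]).round(4),T[:3,3],np.degrees(np.arcsin(-T[2,0])))
Q=(P-T[:3,3])@T[:3,:3]; m=(abs(Q[...,0])<.14)&(abs(Q[...,1])<.05)&(Q[...,2]>-.03)&(Q[...,2]<.065)
h=m&(Q[...,0]>-.07)&(Q[...,0]<-.025)&(abs(Q[...,1])<.014);A=Q[h];print(len(A),np.median(A,0))
if len(A)>20: print(np.polyfit(A[:,0],A[:,2],1),'tail',np.percentile(Q[m&(Q[...,2]>.02)][:,0],.5))
plan([SA@G])
E
```

```text
[7.95e-02 1.30e-03 8.00e-04 1.00e+00] [0.50877627 0.19776303 0.11814275] -19.87692616123304
0 [nan nan nan]
  at [0.507 0.197 0.123]
  return _methods._mean(a, axis=axis, dtype=dtype,
  ret = um.true_divide(
```

View pics/t3.png

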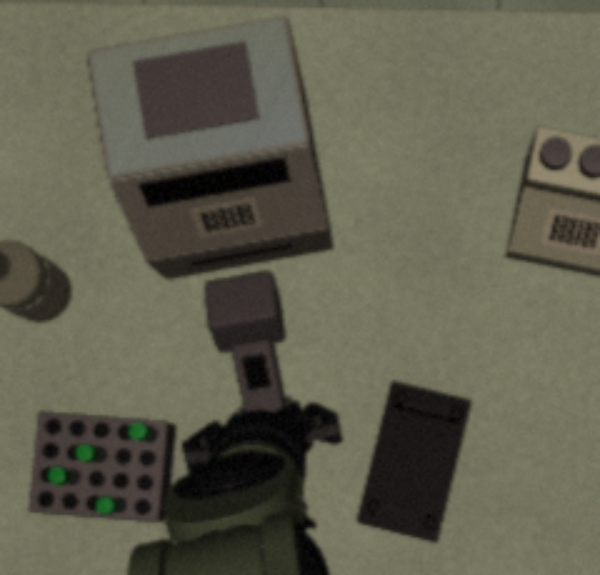

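Head at crop (245,310) faces the analyser label at (228,216), which computes to (79.5, 1, 1) mm in the window frame. Hold.

Request:
send_rows --motion '[0, 0, 0, 0, 0, 0, 0, 0, 0, 0, 0, 0, 0, 0, 0, 0, 0, 0, 0, 0, 0, 0, 0, 0, 0, 0, 0, 0, 0, 0, 0, 0, 0, 0, 0, 0, 0, 0, 0, 0, 0, 0, 0, 0, 0, 0, 0, 0]'

```text
time: 10.3
eef_pos: [0.5068, 0.1983, 0.1235]
ee_rot: [-0.104, 0.979, 0.018, 0.172]
contact_force: [-0.4, -0.1, -1.7]
gripper_width: 0.0348
finger_force: 70.5
```

Request:
send_rows --motion '[0, 0, 0, 0, 0, 0, 0, 0, 0, 0, 0, 0, 0, 0, 0, 0, 0, 0, 0, 0, 0, 0, 0, 0, 0, 0, 0, 0, 0, 0, 0, 0, 0, 0, 0, 0, 0, 0, 0, 0, 0, 0, 0, 0, 0, 0, 0, 0]'

```text
time: 10.97
eef_pos: [0.5069, 0.1982, 0.1234]
ee_rot: [-0.104, 0.979, 0.018, 0.172]
contact_force: [0.0, 0.4, -2.2]
gripper_width: 0.0348
finger_force: 70.5
```

Request:
send_rows --motion '[0, 0, 0, 0, 0, 0, 0, 0, 0, 0, 0, 0, 0, 0, 0, 0, 0, 0, 0, 0, 0, 0, 0, 0, 0, 0, 0, 0, 0, 0, 0, 0, 0, 0, 0, 0, 0, 0, 0, 0, 0, 0, 0, 0, 0, 0, 0, 0]'

```text
time: 11.63
eef_pos: [0.5069, 0.1982, 0.1235]
ee_rot: [-0.104, 0.979, 0.018, 0.172]
contact_force: [-0.1, -0.2, -2.4]
gripper_width: 0.0348
finger_force: 70.5
```

```bash
python3 - <<'E'
from h import *
T=cur();B=T.copy();B[0,3]-=.05;B[2,3]+=.05
C=S0@G;C[:3,3]=[.4683,.061,.14]
plan([B,C],amax=45)
E
```

```text
0 / 1 [0.193, 0.07, -0.425, 0.0, 0.0, 0.0]
  at [0.457 0.198 0.173]
1 / 1 [0.186, -0.911, 0.17, 0.024, 0.109, 0.136]
  at [0.468 0.061 0.14 ]
```

Request:
send_rows --motion '[0.03, 0.01, -0.06, 0, 0, 0, 0.08, 0.03, -0.18, 0, 0, 0, 0.13, 0.05, -0.29, 0, 0, 0, 0.17, 0.06, -0.38, 0, 0, 0, 0.193, 0.07, -0.425, 0, 0, 0]'

```text
time: 12.05
eef_pos: [0.4557, 0.1983, 0.1749]
ee_rot: [-0.104, 0.979, 0.019, 0.173]
contact_force: [-0.7, 0.0, -2.0]
gripper_width: 0.0348
finger_force: 70.4
```

Request:
send_rows --motion '[0.015, -0.07, 0.01, 0.002, 0.009, 0.011, 0.04, -0.2, 0.04, 0.005, 0.024, 0.03, 0.07, -0.35, 0.065, 0.009, 0.042, 0.052, 0.1, -0.5, 0.093, 0.013, 0.06, 0.075, 0.13, -0.65, 0.12, 0.017, 0.078, 0.097, 0.16, -0.78, 0.146, 0.021, 0.093, 0.116, 0.178, -0.87, 0.163, 0.023, 0.104, 0.13, 0.186, -0.911, 0.17, 0.024, 0.109, 0.136]'

```text
time: 12.72
eef_pos: [0.4693, 0.0593, 0.1397]
ee_rot: [0.112, 0.994, -0.0, -0.0]
contact_force: [0.5, 0.1, -1.9]
gripper_width: 0.0346
finger_force: 70.3
```

Request:
send_rows --motion '[0, 0, 0, 0, 0, 0, 0, 0, 0, 0, 0, 0, 0, 0, 0, 0, 0, 0]'

```text
time: 12.97
eef_pos: [0.4679, 0.0617, 0.1401]
ee_rot: [0.109, 0.994, 0.0, 0.0]
contact_force: [-0.4, -1.0, -2.4]
gripper_width: 0.0349
finger_force: 70.3
```

```bash
python3 - <<'E'
from h import *
T=cur()@np.linalg.inv(G);im,d,P=grab('wrist')
Q=(P-T[:3,3])@T[:3,:3]; m=(d>0)&(abs(Q[...,0])<.14)&(abs(Q[...,1])<.03)&(Q[...,2]>.0)&(Q[...,2]<.065)
h=m&(Q[...,0]>-.07)&(Q[...,0]<-.02)&(abs(Q[...,1])<.014)&(Q[...,2]>.02);A=Q[h];print(len(A),np.median(A,0),np.polyfit(A[:,0],A[:,2],1))
k=m&(Q[...,0]<-.02)&(Q[...,2]>.02);print('tail',np.percentile(Q[k][:,0],.5),'y',np.percentile(Q[k][:,1],[2,98]))
D=S0@G;D[:3,3]=[.4683,.061,.0510];plan([D]);print(cur()[:3,3])
E
```

```text
15845 [-4.72279752e-02 -3.49196818e-05  3.30837180e-02] [-0.00358045  0.03292076]
tail -0.07776273218472228 y [-0.01741813  0.01633337]
0 / 1 [-0.004, -0.005, 0.595, 0.0, 0.0, 0.0]
  at [0.468 0.061 0.051]
[0.46778141 0.06184432 0.14017601]
```

Request:
send_rows --motion '[0, 0, 0.07, 0, 0, 0, 0, -0.003, 0.17, 0, 0, 0, 0, -0.005, 0.28, 0, 0, 0, 0, -0.005, 0.38, 0, 0, 0, 0, -0.005, 0.46, 0, 0, 0, 0, -0.005, 0.52, 0, 0, 0, 0, -0.005, 0.56, 0, 0, 0, 0, -0.005, 0.575, 0, 0, 0]'

```text
time: 13.68
eef_pos: [0.4677, 0.0607, 0.0533]
ee_rot: [0.109, 0.994, -0.0, -0.0]
contact_force: [-0.1, -0.6, -2.3]
gripper_width: 0.0349
finger_force: 70.3
```

Request:
send_rows --motion '[0, 0, 0.007, 0, 0, 0, 0, 0, 0.013, 0, 0, 0, 0, 0, 0.018, 0, 0, 0, 0, 0, 0.018, 0, 0, 0, 0, 0, 0.018, 0, 0, 0]'

```text
time: 14.1
eef_pos: [0.4685, 0.0602, 0.0514]
ee_rot: [0.11, 0.994, 0.0, 0.001]
contact_force: [0.2, -0.6, -1.6]
gripper_width: 0.0349
finger_force: 70.3
```

Request:
send_rows --motion '[0, 0, 0.004, 0, 0, 0, 0, 0, 0.005, 0, 0, 0, 0, 0, 0.005, 0, 0, 0]'

```text
time: 14.35
eef_pos: [0.4686, 0.0601, 0.0511]
ee_rot: [0.11, 0.994, -0.0, 0.001]
contact_force: [-2.6, 0.2, 5.6]
gripper_width: 0.0348
finger_force: 71.6
```

Request:
send_rows --motion '[0, 0, 0, 0, 0, 0, 0, 0, 0, 0, 0, 0, 0, 0, 0, 0, 0, 0, 0, 0, 0, 0, 0, 0, 0, 0, 0, 0, 0, 0, 0, 0, 0, 0, 0, 0, 0, 0, 0, 0, 0, 0, 0, 0, 0, 0, 0, 0]' --fingers 1

```text
time: 15.02
eef_pos: [0.4682, 0.0602, 0.0502]
ee_rot: [0.11, 0.994, -0.0, 0.0]
contact_force: [-0.6, -0.6, -0.6]
gripper_width: 0.0852
finger_force: 0.0
```

Request:
send_rows --motion '[0, 0, -0.1, 0, 0, 0, 0, 0, -0.25, 0, 0, 0, 0, 0, -0.42, 0, 0, 0, 0, 0, -0.6, 0, 0, 0, 0, 0, -0.75, 0, 0, 0, 0, 0, -0.8, 0, 0, 0, 0, 0, -0.8, 0, 0, 0]'

```text
time: 15.6
eef_pos: [0.4697, 0.0602, 0.1721]
ee_rot: [0.11, 0.994, 0.0, 0.002]
contact_force: [-0.8, 0.2, -0.6]
gripper_width: 0.0856
finger_force: 0.0
```

```bash
python3 - <<'E'
from h import *
im,d,P=grab('wrist');cv2.imwrite('pics/w2.png',im[...,::-1])
X=S0[:2,0];Y=S0[:2,1];lx=(P[...,:2]-S0[:2,3])@X;ly=(P[...,:2]-S0[:2,3])@Y;Z=P[...,2]
m=(abs(lx)<.2)&(abs(ly)<.06)&(Z<.12)&(d>0)
for a,b in((-.07,-.063),(-.045,-.02),(-.02,0),(0,.02),(.02,.045)):
    k=m&(lx>a)&(lx<b)&(Z>.07)&(Z<.09)
    if k.sum()>20: print(a,b,k.sum(),np.percentile(ly[k],[1,99]).round(4),np.median(Z[k]).round(4))
k=m&(Z>.065)&(abs(ly)<.01);print('x range',np.percentile(lx[k],[.2,99.8]))
E
```

```text
-0.07 -0.063 815 [-0.017   0.0181] 0.079
-0.045 -0.02 2559 [-0.0176  0.0176] 0.0789
-0.02 0 1905 [-0.0181  0.0171] 0.0789
0 0.02 1786 [-0.0186  0.0169] 0.0789
0.02 0.045 2054 [-0.0184  0.0165] 0.0793
x range [-0.07619058  0.12604287]
```

View pics/w2.png

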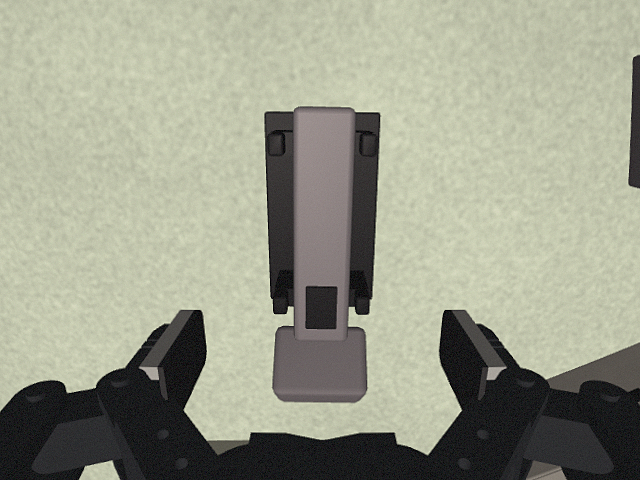

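The scanner is back in both saddles (handle at (323,222), head at (320,365)), level at 79 mm, within 1 mm of where it was. The gripper is clear of it.

```bash
python3 -c "
from bench import manip
print(manip.job_done())"
```

```text
the job is handed in; nothing more can be done
None
```

I aimed and held the scanner on the wide pack's label, then the analyser's label, for about 2 s each at roughly 8 cm, put it back level in its cradle with the head at the same end, and handed the job in at about 16 s; no verdict was returned.

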